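Index the fraction carousel and open its dial cover

TASK

First turn the sample carousel (its black rim pegs are there to push) until the orange compartment clicks into its detent directly under the nozzle of the delivery arm. Only then turn the blue dial cover (pushing its steel pegs, say) until its wedge opening lies squarely over that orange compartment, which must stay under the nozzle, and leave everything at rest. Do not bump the delivery arm, and leave the bottle, jar, beaker and tube rack standing where they are.

Things in the scene. Friction and masses are not known exactly. Their poses are not given: they have to be found in the camera images.
- base: white round plinth of the carousel, 252 mm diameter, fixed to the bench; its place and yaw differ each time. Origin: on the carousel's vertical axis at bench height; its own +x points from the axis to the delivery arm (horizontal). All angles given are about this axis, positive counter-clockwise seen from above.
- turntable (a joint): angle (rad, no stops, turns endlessly both ways) of the grey turntable on the plinth; 0 or any multiple of 2 pi = orange compartment exactly under the nozzle. A spring detent holds it at each multiple of 60 degrees and, when let go, pulls it in from nearly 30 degrees either side; pushing it out takes about 3 N at a rim peg. Starts in one of the other five detents.
- turntable_top (a point): on the axis, at the top of the turntable's flange (244 mm diameter, height 72 mm); turns with the turntable, own +x towards the orange compartment. On the flange stands a drum of 184 mm diameter, up to height 98 mm, with six compartments of 60 degrees: one orange inside and on its rim tile, the others dark with white tiles.
- rim_peg (a point): top centre of one of the six upright black rim pegs (12 mm diameter, from height 72 to 142 mm, 108 mm from the axis). They turn with the turntable and stand half-way between compartments, at 30 (this one), 90, 150, 210, 270 and 330 degrees from the orange compartment.
- cover (a joint): angle (rad, no stops) of the blue dial cover relative to the turntable; 0 or any multiple of 2 pi = opening exactly over the orange compartment. The cover rides on the turntable and goes round with it; friction (about 1.2 N at its pegs) keeps it where it is left on the turntable, it has no detent. Starts at least 45 degrees off.
- cover_hub (a point): on the axis, at the top of the cover's low steel hub (36 mm diameter, height 118 mm); turns with the cover, own +x towards the middle of the opening. Cover: blue disc of 188 mm diameter, top at height 106 mm, 6 mm thick, with one wedge opening 48 degrees wide edged in yellow.
- cover_peg (a point): top centre of one of the cover's three upright steel pegs (12 mm diameter, from height 106 to 142 mm, 50 mm from the axis). They turn with the cover and stand at 60, 180 (this one) and 300 degrees from the middle of the opening.
- orange_compartment (a point): point on the floor of the orange compartment, 80 mm from the axis on the compartment's centre line, height 74.5 mm; moves with the turntable
- cover_opening (a point): point in the middle of the cover's wedge opening, 80 mm from the axis, height 106 mm; moves with the cover
- nozzle (a point): tip of the steel nozzle of the delivery arm, 80 mm from the axis, height 152 mm, fixed; everything that turns passes below it
- delivery_arm: fixed delivery arm, not to be bumped. Origin on the carousel's axis at bench height, own +x towards its column: aluminium, 22 (x) by 30 mm (y), centred 165 mm from the axis, 220 mm tall, foot 34 x 50 x 12 mm. From it a black beam, 22 mm wide, height 211 to 233 mm, runs inwards to 73 mm from the axis; under its end hangs the nozzle, at most 22 mm diameter.
- buffer_bottle_center (a point): clear reagent bottle with a blue cap, 68 mm diameter, 150 mm tall; loose bystander near the carousel, to be left alone; this point is at its middle, half-way up
- amber_jar_center (a point): amber glass jar with a black lid, 60 mm diameter, 110 mm tall; loose bystander near the carousel, to be left alone; this point is at its middle, half-way up
- beaker_center (a point): open greenish glass beaker, 64 mm diameter at the rim, 85 mm tall; loose bystander near the carousel, to be left alone; this point is at its middle, half-way up
- tube_rack_center (a point): white tube rack with orange-capped tubes, 60 x 120 mm (its own x, y), 86 mm tall over the caps; loose bystander near the carousel, to be left alone; this point is at its middle, half-way up

How it is judged (in metres and radians):
On the way, in this order (a step that is already met when the one before it is completed fails the run):
1. the orange compartment rests in its detent under the nozzle (horizontal distance between orange_compartment and nozzle below 0.007 m and velocity of joint turntable between -0.05 and 0.05 rad/s), for 0.2 s.
2. the cover's opening is turned over the orange compartment, still under the nozzle (all of step 1 and horizontal distance between cover_opening and orange_compartment below 0.0115 m and velocity of joint cover between -0.05 and 0.05 rad/s), for 0.2 s.
At the end, for the whole second after the job is handed in: orange compartment within 7 mm (5 degrees) of under the nozzle, middle of the cover's opening within 11.5 mm (8 degrees) of the compartment's centre line point, both at rest; delivery arm not bumped, bystanders upright and in place (all of step 2); the robot touches nothing.
It fails at once if the delivery arm is bumped (contact force between any of the arm, the fingers and delivery_arm above 4 N).
It fails at once if the buffer bottle is shifted or knocked over (distance of buffer_bottle_center from where it was at the start of the episode above 0.025 m or angle between buffer_bottle_center's own z axis and vertical above 0.4 rad).
It fails at once if the amber jar is shifted or knocked over (distance of amber_jar_center from where it was at the start of the episode above 0.025 m or angle between amber_jar_center's own z axis and vertical above 0.4 rad).
It fails at once if the beaker is shifted or knocked over (distance of beaker_center from where it was at the start of the episode above 0.025 m or angle between beaker_center's own z axis and vertical above 0.4 rad).
It fails at once if the tube rack is shifted or knocked over (distance of tube_rack_center from where it was at the start of the episode above 0.025 m or angle between tube_rack_center's own z axis and vertical above 0.4 rad).
It also fails if it takes over 56 s, if anything falls off the work surface, if the arm or the gripper's body presses on something with over 40 N, if the wrist force passes 120 N, or if a joint passes its speed limit or range.

ROBOT

A 7-joint arm with a two-finger parallel gripper is mounted at the origin on the work surface. World frame = base frame: x ahead of the robot, y to its left, z up, the work surface at z = 0. Lengths are in mm, angles in rad, forces in N, time in s.
With the tool pointing down it reaches from about 425 to 800 mm from the base axis. Payload 8.3 kg.
Tool frame: the origin (TCP) lies on the centre line of the jaws, within the pads' length; the fingertips stand 14 mm ahead of it and the grasp point (between the pads) lies 5 mm behind it (manip.tip_extent is the distance from the TCP to the fingertips, in mm); z points along the fingers, y is the line along which they close (so a half turn about z gives the same grasp; the last joint's range is limited). The gripper opens to 85 mm and grips with 20 to 120 N. Pads are 22 mm wide; open, the fingers measure 114 mm over their backs; the gripper's body (76 mm by 85 mm) begins 54 mm behind the grasp point. The pads swing forward as they close: fully open they stand 13 mm farther back than shut.
Start: joints at [-1.405, 0.383, 0.016, 1.37, -0.006, 1.388, -0.046], TCP at [141.705, 608.707, 245.279] pointing down, gripper open.
Joint ranges: [-2.95, 2.95], [-0.25, 2.06], [-1.52, 1.56], [0.18, 2.33], [-1.44, 4.58], [0.02, 2.06], [-3.01, 3.01]. Speed limits (rad/s): [2.39, 2.39, 3.01, 3.01, 3.14, 3.14, 3.14].

INTERFACE

Orientations are given as a unit quaternion [w, x, y, z].
In Python, from bench import sensors, grab_frame, get_calibration, ticket, manip gives the robot as it stands.
- The arm moves only by the tool apply_moves, never from a script. Its argument "rows" is a list that holds one entry, the list of rows, each a list of 7 numbers: the finger opening in cm, from 0 to 8.54, then the shift along the world's x, y, z in cm, then the turn, a rotation vector about the world's x, y, z in rad. In form: [[[gripper, dx, dy, dz, rx, ry, rz], ...]]. A call has 1 to 5 rows; each row shifts and turns the commanded pose from where the row before left it; what a row does not reach is not made up. A row lasts 1/8 s, in which the tool goes at most 62.5 mm and 10.7 degrees, less where a joint would pass 70% of its speed; a pose out of reach is approached as far as the arm can. A call is refused whole if a number of a shift passes 6.25 or a number of a turn 0.188, either way. A call with a gripper value outside its range is refused whole. The fingers move at their own pace and stop on an object; "squeeze" is the grip in N (left out, the last holds). Time passes only in rows, so rows that do not move let the fingers close. It gives the time, the measured TCP pose, the force, the opening and the grip force at its end, in the units of the state.
- sensors.observe(): the state, without advancing time (a new reading comes with each control period).
- grab_frame(name): name is "scene" or "top"; returns the picture (400x640x3 uint8, blue, green, red); there is no depth.
- get_calibration(name): a dict with "mtx" (3x3 intrinsics, pixels), "R" (3x3) and "t" (3): a world point X has camera coordinates R X + t. Camera axes: x right, y down, z forward; pixel columns grow to the right and rows downward; lengths in mm; the calibration is good to about 2 mm. A picture is of the moment at which its call begins. get_calibration takes no time and is no camera call.
- ticket.close_job(): hands the job in; it is judged then, once.
The state is a dict: "t": time; "q": joint angles; "joint_vel": joint speeds; "effort": joint torques, N m; "ee_pos": TCP position; "tool_rot": TCP orientation; "wrist_force": force on the tool from outside, world axes, zero at the start; "wrist_torque": the same for the moment, N m; "gripper_width": finger opening in mm; "grasp_force": force on a finger pad.
Only numpy, scipy, OpenCV 4.12 (cv2) and the standard library are available. Lean on these libraries where they do the work, as an engineer would, in place of code of your own. Each camera call takes 0.05 s, during which the arm holds its last target. There are 200 camera calls.

## Working session

There is one attempt and no reset: what is moved stays moved. The work goes in short steps, Python scripts to look and compute and a tool call to move; the robot and the scene stay as the last step left them, time stands still between calls to the robot, and variables do not carry over. Pictures are saved under pics/ and viewed, at most 10 in all, crops included, and the job is handed in when it is done.

Besides the shell and the picture viewer there is one more tool, called after ">>>" as name([rows], argument=value, ...), one row to a line, values as JSON. apply_moves: Moves the arm, as the interface text tells. Its arguments: {"type":"object","properties":{"rows":{"type":"array","items":{"type":"array","items":{"type":"array","items":{"type":"number"}}}},"squeeze":{"type":"number"}},"required":["rows"]}

```bash
mkdir -p pics; cat > h.py <<'E'
import numpy as np,cv2
from bench import sensors, grab_frame, get_calibration, ticket, manip
def ray(n,u,v,z):
    c=get_calibration(n);K=np.array(c["mtx"]);R=np.array(c["R"]);t=np.array(c["t"])
    d=R.T@np.linalg.solve(K,[u,v,1.]);o=-R.T@t
    return o+d*(z-o[2])/d[2]
def proj(n,X):
    c=get_calibration(n);p=np.array(c["mtx"])@(np.array(c["R"])@np.array(X,float)+np.array(c["t"]));return p[:2]/p[2]
E
python3 - <<'E'
from h import *
for n in("scene","top"):
    f=grab_frame(n);cv2.imwrite(f"pics/{n}0.png",f);c=get_calibration(n);R=np.array(c["R"]);print(n,-R.T@np.array(c["t"]),R[2],c["mtx"][0][0])
print(sensors.observe())
E
```

```text
scene [971.61864007 646.87839831 617.08048754] [-0.43661014 -0.68308744 -0.58545976] 363.8106963358365
top [509.25165735  37.17640692 837.54803322] [ 0.13517606  0.03459544 -0.99021744] 363.2325469327286
{'t': 0.1, 'q': array([-1.4048804 ,  0.38416727,  0.01639779,  1.37105734, -0.0062762 ,
        1.38824253, -0.04645968]), 'joint_vel': array([-0.00144993, -0.00224558,  0.00060869, -0.00217892, -0.00085176,
       -0.00110577, -0.00031814]), 'effort': array([ 3.65857959e-03, -6.29132724e+01,  8.47799387e-01, -3.72754240e+01,
        1.68487080e-02,  1.04402925e-02, -7.69024336e-05]), 'ee_pos': array([141.64832903, 608.27795642, 244.36708875]), 'tool_rot': array([-7.40504453e-05,  1.14115319e-01,  9.93467091e-01, -9.09193451e-04]), 'wrist_force': array([ 0.19664076, -0.49094788,  0.38895037]), 'wrist_torque': array([0.01397565, 0.02927827, 0.03213182]), 'grasp_force': 0.0, 'gripper_width': 85.4593382884939}
```

View pics/top0.png

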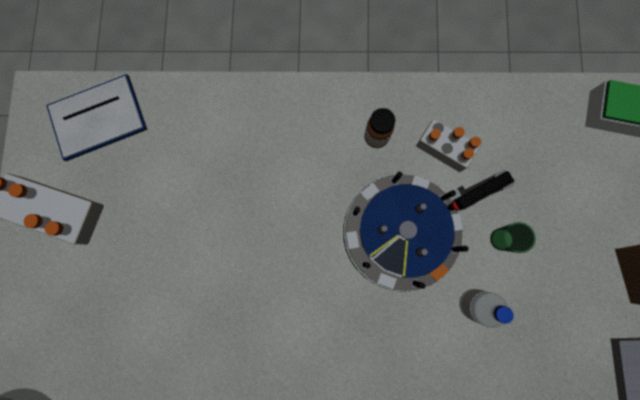

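View pics/scene0.png

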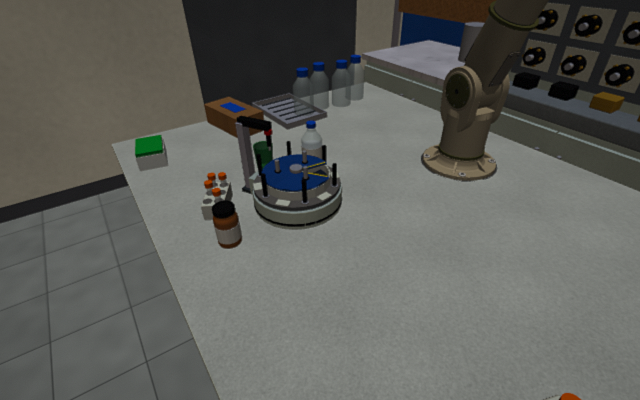

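Top view: hub near (408,229), orange tile (440,272), opening around (390,258), beam from (455,207) to (510,178), jar (380,125), rack (450,143), beaker (513,238), bottle (490,308). I'll turn these into world positions.

```bash
python3 - <<'E'
from h import *
f=cv2.imread("pics/top0.png");hsv=cv2.cvtColor(f,cv2.COLOR_BGR2HSV)
m=cv2.inRange(hsv,(105,120,40),(125,255,160));m[:, :330]=0;m[:160]=0;m[300:]=0;m[:,480:]=0
c=max(cv2.findContours(m,0,1)[0],key=cv2.contourArea)
w=np.array([ray("top",*p[0],106)[:2] for p in cv2.convexHull(c)])
(cx,cy),r=cv2.minEnclosingCircle(w.astype(np.float32));print("cover",cx,cy,r)
hub=ray("top",408,229.5,118);print("hub",hub)
# white/orange ring : flange outline
C=np.array([cx,cy])
def pol(name,u,v,z):
    p=ray("top",u,v,z)[:2];d=p-C;print(name,p.round(),"r",np.hypot(*d).round(1),"ang",np.degrees(np.arctan2(d[1],d[0])).round(1))
mo=cv2.inRange(hsv,(5,130,90),(18,255,255));mo[:250]=0;mo[:,:400]=0;mo[300:]=0;mo[:,470:]=0
ys,xs=np.nonzero(mo);print(len(xs));pol("orange72",xs.mean(),ys.mean(),72)
my=cv2.inRange(hsv,(22,90,60),(35,255,255));my[:225]=0;my[285:]=0;my[:,:350]=0;my[:,430:]=0
ys,xs=np.nonzero(my);print("yellow",len(xs),xs.min(),xs.max(),ys.min(),ys.max())
ww=[];
for x,y in zip(xs,ys):
    d=ray("top",x,y,106)[:2]-C
    if np.hypot(*d)>40: ww.append(np.degrees(np.arctan2(d[1],d[0])))
print(np.histogram(np.round(ww),12))
for n,u,v in(("peg",423,206),("peg",423,251),("peg",382,229)):pol(n,u,v,142)
for u,v in((398,176),(449,193),(460,248),(420,285),(366,265),(356,211)):pol("rimpeg",u,v,142)
pol("colend",511,177,233);pol("colend",505,172,233);pol("beam in",452,207,211)
pol("jar",383,117,110);pol("bot",504,315,150);pol("beak",503,238,85)
for u,v in((430,122),(482,144),(462,168),(418,143)):pol("rack",u,v,60)
for a in(0,90,180,270):print(a,proj("top",[cx+100*np.cos(np.radians(a)),cy+100*np.sin(np.radians(a)),100]).round())
cv2.imwrite("pics/c0.png",cv2.resize(f[90:340,330:560],None,fx=2.4,fy=2.4,interpolation=2))
E
```

```text
cover 563.007080078125 -109.16209411621094 93.6463394165039
hub [ 562.52139915 -108.8853429   118.        ]
159
orange72 [ 480. -181.] r 109.8 ang -139.5
yellow 154 370 407 235 275
(array([48,  0,  0,  0,  0,  0,  0,  0,  0,  0,  5, 63]), array([123. , 127.5, 132. , 136.5, 141. , 145.5, 150. , 154.5, 159. ,
       163.5, 168. , 172.5, 177. ]))
peg [ 606. -133.] r 49.5 ang -28.9
peg [ 521. -132.] r 47.9 ang -152.0
peg [561. -55.] r 54.4 ang 92.3
rimpeg [664. -86.] r 104.0 ang 12.9
rimpeg [ 632. -183.] r 101.3 ang -46.8
rimpeg [ 528. -201.] r 98.1 ang -111.1
rimpeg [ 458. -125.] r 106.4 ang -171.4
rimpeg [492. -25.] r 110.1 ang 129.9
rimpeg [595.  -5.] r 108.7 ang 73.1
colend [ 645. -257.] r 169.3 ang -61.1
colend [ 653. -248.] r 165.5 ang -56.9
beam in [ 596. -166.] r 65.3 ang -59.9
jar [796. -62.] r 238.2 ang 11.5
bot [ 409. -273.] r 225.0 ang -133.3
beak [ 551. -307.] r 198.4 ang -93.4
rack [ 805. -172.] r 250.4 ang -14.5
rack [ 756. -283.] r 260.0 ang -42.0
rack [ 702. -238.] r 189.8 ang -42.8
rack [ 757. -145.] r 197.4 ang -10.4
0 [406. 181.]
90 [357. 229.]
180 [407. 280.]
270 [457. 231.]
```

View pics/c0.png

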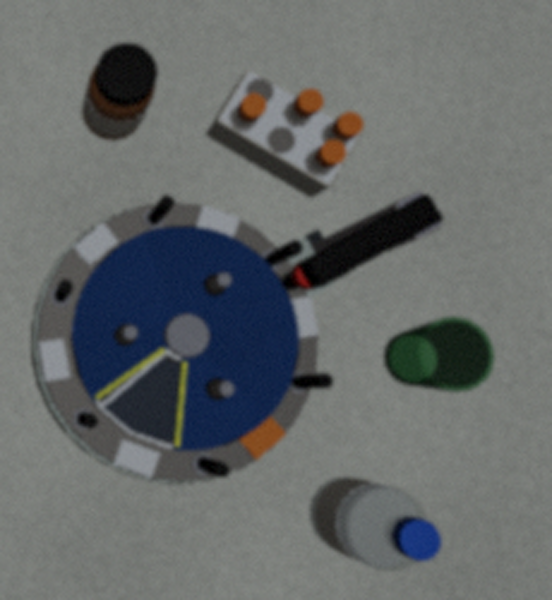

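The tile angle (about -139°) and the beam angle (about -60°) don't differ by a multiple of 60°. I'll check both with the scene view and the column foot.

```bash
python3 - <<'E'
from h import *
C=np.array([563,-109])
for a in(-60,-80):
    e=np.array([np.cos(np.radians(a)),np.sin(np.radians(a))])
    for n in("top","scene"):
        print(a,n,[proj(n,[*(C+r*e),z]).round().tolist() for r,z in((80,152),(73,222),(176,222),(176,233),(165,0),(165,110))])
for a in range(11,370,60):
    e=np.array([np.cos(np.radians(a)),np.sin(np.radians(a))])
    print(a,[proj(n,[*(C+108*e),z]).round().tolist() for n in("top","scene") for z in(72,142)])
f=cv2.imread("pics/scene0.png");cv2.imwrite("pics/s1.png",cv2.resize(f[95:265,180:360],None,fx=3.3,fy=3.3,interpolation=2))
E
```

```text
-60 top [[449.0, 207.0], [458.0, 204.0], [510.0, 175.0], [513.0, 173.0], [460.0, 198.0], [479.0, 190.0]]
-60 scene [[270.0, 149.0], [270.0, 126.0], [238.0, 119.0], [237.0, 116.0], [252.0, 188.0], [247.0, 156.0]]
-80 top [[454.0, 221.0], [464.0, 218.0], [524.0, 209.0], [528.0, 208.0], [469.0, 222.0], [490.0, 217.0]]
-80 scene [[277.0, 145.0], [276.0, 122.0], [254.0, 112.0], [253.0, 108.0], [265.0, 180.0], [261.0, 149.0]]
11 [[393.0, 181.0], [399.0, 174.0], [266.0, 196.0], [263.0, 174.0]]
71 [[355.0, 213.0], [357.0, 209.0], [306.0, 202.0], [304.0, 179.0]]
131 [[364.0, 264.0], [367.0, 265.0], [335.0, 186.0], [335.0, 163.0]]
191 [[414.0, 283.0], [423.0, 285.0], [325.0, 166.0], [324.0, 145.0]]
251 [[453.0, 249.0], [466.0, 248.0], [290.0, 162.0], [288.0, 141.0]]
311 [[442.0, 198.0], [453.0, 192.0], [261.0, 176.0], [258.0, 154.0]]
```

View pics/s1.png

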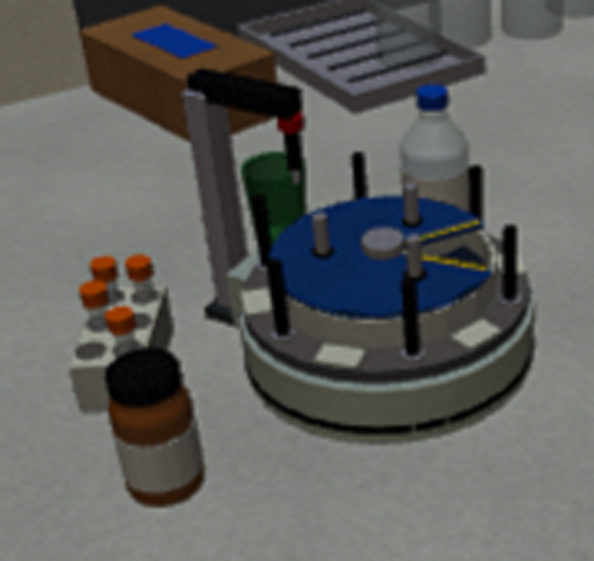

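```bash
python3 - <<'E'
from h import *
for i in range(4): f=grab_frame("top")
g=cv2.imread("pics/top0.png")
for q in(g,f):
    hsv=cv2.cvtColor(q,cv2.COLOR_BGR2HSV);mo=cv2.inRange(hsv,(5,130,90),(18,255,255));mo[:250]=0;mo[:,:400]=0;mo[300:]=0;mo[:,470:]=0
    ys,xs=np.nonzero(mo);print(len(xs),xs.mean(),ys.mean())
print(cv2.absdiff(f,g).max(),sensors.observe()['t'])
C=np.array([563,-109])
for n,p in(("nozzle red",(455,206)),("nozzle tip",(449,208))):
  for z in(152,180): d=ray("top",*p,z)[:2]-C;print(n,z,np.hypot(*d),np.degrees(np.arctan2(d[1],d[0])))
p=[ray("scene",180+u/3.3,95+v/3.3,0)[:2] for u,v in((222,310),(207,312),(235,322))]
for q in p: d=q-C;print(q,np.hypot(*d),np.degrees(np.arctan2(d[1],d[0])))
E
```

```text
159 439.02515723270443 272.0691823899371
161 439.16149068322983 271.9751552795031
16 0.3
nozzle red 152 91.97955044849942 -62.19569591522578
nozzle red 180 81.92214202689658 -61.606049551714875
nozzle tip 152 80.16466955974546 -60.95478287919293
nozzle tip 180 70.61201011953517 -60.16004468341579
[ 659.06873373 -255.24379656] 174.97556867773952 -56.698764351606115
[ 671.9045709  -260.20927992] 186.3449808705129 -54.23765654685973
[ 657.45642229 -230.09532588] 153.57764700822486 -52.04516075105377
```

The nozzle azimuth is about -60° and the orange compartment about -139°, so it needs roughly +80° (counter-clockwise). I'll straddle the rim peg near 131°, on the robot's side away from the delivery arm, and carry it round.

>>> apply_moves([
  [[3,4.4,-4.4,0,0,0,0],[3,4.4,-4.4,0,0,0,0],[3,4.4,-4.4,0,0,0,0],[3,4.4,-4.4,0,0,0,0],[3,4.4,-4.4,0,0,0,0]],
])

```text
t: 0.92
ee_pos: [362.9, 387.1, 245.5]
tool_rot: [0.0, 0.114, 0.993, 0.0]
wrist_force: [1.3, -0.3, -0.4]
gripper_width: 30.1
grasp_force: 0.0
```

>>> apply_moves([
  [[3,3,-5,0,0,0,0],[3,3,-5,0,0,0,0],[3,3,-5,0,0,0,0],[3,2,-5.5,0,0,0,0],[3,1,-6,0,0,0,0]],
])

```text
t: 1.55
ee_pos: [482.3, 121.9, 245.3]
tool_rot: [0.0, 0.114, 0.993, -0.0]
wrist_force: [0.9, -0.0, -0.2]
gripper_width: 29.9
grasp_force: 0.0
```

>>> apply_moves([
  [[3,0.4,-5,0,0,0,0],[3,0.3,-5,0,0,0,0],[3,0.3,-5,-2,0,0,0],[3,0,0,-4,0,0,0],[3,0,0,-2,0,0,0]],
])

```text
t: 2.17
ee_pos: [490.7, -27.1, 163.6]
tool_rot: [-0.001, 0.115, 0.993, -0.0]
wrist_force: [-0.0, -0.3, 0.2]
gripper_width: 30.0
grasp_force: 0.0
```

```bash
python3 - <<'E'
from h import *
f=grab_frame("top");s=grab_frame("scene")
a=cv2.resize(f[150:330,310:500],None,fx=2,fy=2,interpolation=2);b=cv2.resize(s[90:270,230:420],None,fx=2,fy=2,interpolation=2)
cv2.imwrite("pics/d1.png",np.hstack([a,b]))
E
```

```text
(no output)
```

View pics/d1.png

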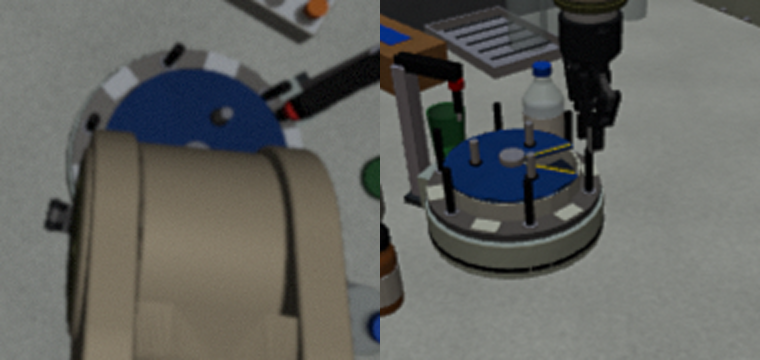

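The gripper hovers over the 131° peg (scene crop about (590,155)) and is free of everything else. I'll descend and push counter-clockwise.

>>> apply_moves([
  [[3,0.1,0,-1.3,0,0,0],[3,0,0,-1.3,0,0,0],[3,0,0,-1.2,0,0,0],[3,0,0,0,0,0,0]],
])

```text
t: 2.78
ee_pos: [492.0, -26.2, 126.3]
tool_rot: [-0.001, 0.114, 0.993, -0.0]
wrist_force: [-0.6, -0.5, -0.3]
gripper_width: 30.1
grasp_force: 0.0
```

>>> apply_moves([
  [[3,-0.67,-0.75,0,0,0,0.04],[3,-0.62,-0.7,0,0,0,0.04],[3,-0.56,-0.76,0,0,0,0.04],[3,-0.5,-0.8,0,0,0,0.04],[3,-0.42,-0.85,0,0,0,0.04]],
])

```text
t: 3.4
ee_pos: [464.7, -64.5, 127.5]
tool_rot: [-0.0, 0.013, 1.0, 0.0]
wrist_force: [-0.8, 4.2, 0.8]
gripper_width: 30.2
grasp_force: 2.9
```

```bash
cat >> h.py <<'E'
def shot(name):
    f=grab_frame("top");s=grab_frame("scene")
    a=cv2.resize(f[150:330,310:500],None,fx=2,fy=2,interpolation=2);b=cv2.resize(s[90:270,230:420],None,fx=2,fy=2,interpolation=2)
    cv2.imwrite(f"pics/{name}.png",np.hstack([a,b]))
C=np.array([563,-109])
def ang(p): return np.degrees(np.arctan2(p[1]-C[1],p[0]-C[0]))
def tiles():
    f=grab_frame("top");hsv=cv2.cvtColor(f,cv2.COLOR_BGR2HSV);out=[]
    # white tiles & orange in annulus r 100..120 at z72
    us,vs=np.meshgrid(np.arange(335,475),np.arange(165,300));
    for u,v in zip(us.ravel(),vs.ravel()):
        p=ray("top",u,v,72)[:2];r=np.hypot(*(p-C))
        if 99<r<118:
            h,s,w=map(int,hsv[v,u]); 
            k="O" if 5<=h<=18 and s>130 and w>80 else "W" if s<40 and w>135 else None
            if k: out.append((k,round(ang(p))))
    from collections import Counter
    for k in"OW": print(k,sorted(Counter(a for q,a in out if q==k).items()))
E
python3 -c "
from h import *
tiles();print(sensors.observe()['wrist_force'])"
```

```text
Traceback (most recent call last):
  File "h.py", line 20, in tiles
    p=ray("top",u,v,72)[:2];r=np.hypot(*(p-C))
      ~~~^^^^^^^^^^^^^^
  File "h.py", line 4, in ray
    c=get_calibration(n);K=np.array(c["mtx"]);R=np.array(c["R"]);t=np.array(c["t"])
ValueError: time passes only in moves, steps and waits
```

>>> apply_moves([
  [[3,-0.34,-0.87,0,0,0,0.04],[3,-0.27,-0.91,0,0,0,0.04],[3,-0.19,-0.92,0,0,0,0.04],[3,-0.1,-0.94,0,0,0,0.04],[3,-0.03,-0.94,0,0,0,0.04]],
])

```text
t: 4.08
ee_pos: [454.3, -109.1, 126.8]
tool_rot: [-0.002, -0.087, 0.996, 0.001]
wrist_force: [-5.2, 4.9, 1.0]
gripper_width: 30.2
grasp_force: 3.2
```

```bash
sed -i 's/^def ray/import functools\nget_calibration=functools.cache(get_calibration)\ndef ray/' h.py
python3 -c "
from h import *
tiles();print(sensors.observe()['wrist_force'])"
```

```text
O [(-104, 2), (-103, 6), (-102, 6), (-101, 5), (-100, 7), (-99, 7), (-98, 7), (-97, 7), (-96, 5), (-95, 6), (-94, 5), (-93, 5), (-92, 5), (-91, 6), (-90, 6), (-89, 6), (-88, 6), (-87, 6)]
W [(-44, 1), (-43, 5), (-42, 4), (-41, 6), (-40, 6), (-39, 5), (-38, 6), (-37, 4), (-36, 6), (-35, 7), (-34, 5), (-33, 6), (-32, 5), (-31, 6), (-30, 6), (-29, 7), (-28, 5), (-27, 3), (16, 4), (17, 6), (18, 8), (19, 7), (20, 8), (21, 7), (22, 7), (23, 8), (24, 8), (25, 8), (26, 8), (27, 7), (28, 7), (29, 6), (30, 7), (31, 8), (32, 7), (33, 3), (76, 3), (77, 8), (78, 7), (79, 7), (80, 7), (81, 8), (82, 8), (83, 9), (84, 8), (85, 8), (86, 7), (87, 8), (88, 9), (89, 9), (90, 8), (91, 8), (92, 8), (94, 1), (136, 1), (137, 8), (138, 8), (139, 8), (140, 8), (141, 8), (142, 10), (143, 8), (144, 9), (145, 9), (146, 7), (147, 9), (148, 9), (149, 9), (150, 9), (151, 8), (152, 10), (153, 4)]
[-1.05015611 -1.2595177  -0.23096609]
```

>>> apply_moves([
  [[3,0.06,-0.94,0,0,0,0.04],[3,0.14,-0.93,0,0,0,0.04],[3,0,0,0,0,0,0],[3,0,0,0,0,0,0],[3,0,0,0,0,0,0]],
])

```text
t: 4.75
ee_pos: [458.0, -129.1, 127.5]
tool_rot: [0.0, -0.125, 0.992, -0.0]
wrist_force: [0.7, -0.4, 0.4]
gripper_width: 29.9
grasp_force: 0.0
```

```bash
python3 -c "
from h import *
tiles();print(sensors.observe()['wrist_force']);shot('e1')"
```

```text
O [(-91, 4), (-90, 6), (-89, 6), (-88, 6), (-87, 6), (-86, 6), (-85, 6), (-84, 6), (-83, 5), (-82, 6), (-81, 5), (-80, 6), (-79, 6), (-78, 5), (-77, 6), (-76, 5), (-75, 6), (-74, 4)]
W [(-31, 3), (-30, 6), (-29, 7), (-28, 5), (-27, 6), (-26, 6), (-25, 5), (-24, 6), (-23, 6), (-22, 7), (-21, 6), (-20, 6), (-19, 6), (-18, 5), (-17, 5), (-16, 7), (-15, 6), (28, 2), (29, 5), (30, 7), (31, 8), (32, 7), (33, 10), (34, 7), (35, 7), (36, 8), (37, 8), (38, 8), (39, 7), (40, 7), (41, 8), (42, 9), (43, 9), (44, 6), (45, 6), (46, 2), (89, 8), (90, 8), (91, 9), (92, 9), (93, 5), (94, 7), (95, 8), (96, 8), (97, 9), (98, 9), (99, 8), (100, 8), (101, 7), (102, 9), (103, 8), (104, 8), (105, 9), (106, 1), (148, 2), (149, 6), (150, 8), (151, 8), (152, 10), (153, 8), (154, 8), (155, 8), (156, 8), (157, 9), (158, 8), (159, 8), (160, 10), (161, 9), (162, 8), (163, 9), (164, 8), (165, 9), (166, 4)]
[-0.35287296  0.04942506 -0.17166032]
```

View pics/e1.png

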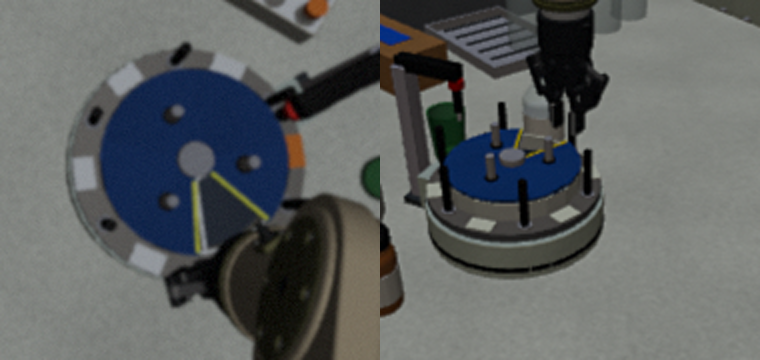

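>>> apply_moves([
  [[3,-0.1,0.4,0,0,0,0],[3,0,0,0,0,0,0],[3,0,0,0,0,0,0],[3,0,0,0,0,0,0],[3,0,0,0,0,0,0]],
])

```text
t: 5.52
ee_pos: [456.7, -125.5, 127.3]
tool_rot: [-0.0, -0.125, 0.992, -0.0]
wrist_force: [0.2, -0.6, 0.3]
gripper_width: 30.1
grasp_force: 0.0
```

```bash
cat >> h.py <<'E'
def tiles():
    f=grab_frame("top");hsv=cv2.cvtColor(f,cv2.COLOR_BGR2HSV).astype(int);z=[]
    for u in range(335,475):
        for v in range(165,300):
            p=ray("top",u,v,72)[:2]
            if 99<np.hypot(*(p-C))<118:
                h,s,w=hsv[v,u]
                if 5<=h<=18 and s>130 and w>80: z.append(ang(p))
    print("orange n",len(z),"mid",(np.min(z)+np.max(z))/2,"mean",np.mean(z))
E
python3 -c "
from h import *
tiles();o=sensors.observe();print(o['wrist_force'],o['t'],ang(o['ee_pos']))"
```

```text
orange n 101 mid -82.65331872442924 mean -82.71565410841117
[-0.44618215 -0.46823112  0.12151512] 5.575 -171.19925269296655
```

The turntable settles with orange at about -83°, while the nozzle sits at about -60°. I'll push on and watch where it clicks.

>>> apply_moves([
  [[3,0.13,-0.85,0,0,0,0.04],[3,0.18,-0.92,0,0,0,0.04],[3,0.26,-0.91,0,0,0,0.04],[3,0.34,-0.88,0,0,0,0.04],[3,0.4,-0.84,0,0,0,0.04]],
])

```text
t: 6.2
ee_pos: [469.9, -169.4, 127.2]
tool_rot: [-0.0, -0.224, 0.974, 0.0]
wrist_force: [0.7, 0.3, 0.5]
gripper_width: 29.9
grasp_force: 0.3
```

```bash
python3 -c "
from h import *
tiles();o=sensors.observe();print(o['wrist_force'],o['t'],ang(o['ee_pos']))"
```

```text
orange n 55 mid -61.446803569415735 mean -60.84778089878561
[ 0.40647448 -0.54470789  1.08234405] 6.25 -146.3825323367594
```

>>> apply_moves([
  [[3,-0.2,0.33,0,0,0,0],[3,0,0,0,0,0,0],[3,0,0,0,0,0,0],[3,0,0,0,0,0,0],[3,0,0,0,0,0,0]],
])

```text
t: 6.88
ee_pos: [467.8, -166.0, 127.3]
tool_rot: [0.0, -0.224, 0.975, -0.0]
wrist_force: [-1.7, 0.5, 0.3]
gripper_width: 30.5
grasp_force: 0.0
```

```bash
cat >> h.py <<'E'
def fit(f=None):
    """turntable angle of tiles mod 60 from white tiles, cover opening from yellow edges"""
    f=grab_frame("top") if f is None else f;hsv=cv2.cvtColor(f,cv2.COLOR_BGR2HSV).astype(int);z=[];y=[]
    for u in range(335,475):
        for v in range(165,300):
            h,s,w=hsv[v,u]
            if s<40 and w>135:
                p=ray("top",u,v,72)[:2]
                if 99<np.hypot(*(p-C))<118: z.append(ang(p))
            if 22<=h<=35 and s>90 and w>60:
                p=ray("top",u,v,106)[:2]
                if 40<np.hypot(*(p-C))<90: y.append(ang(p)%360)
    b=np.degrees(np.angle(np.exp(6j*np.radians(z)).mean()))/6
    print("tiles mod60",round(b,1),"yellow",np.histogram(y,bins=range(0,361,5))[0].nonzero()[0]*5)
E
python3 -c "
from h import *
tiles();fit();fit(cv2.imread('pics/top0.png'));o=sensors.observe();print(o['wrist_force'],o['t'],ang(o['ee_pos']));shot('g1')"
```

```text
orange n 53 mid -60.32222836947217 mean -58.844637815022935
tiles mod60 -0.1 yellow [200 205 250 255]
tiles mod60 -19.3 yellow [120 125 170 175]
[-0.27471506 -0.25623351  0.11524106] 6.975 -149.04871483862289
```

View pics/g1.png

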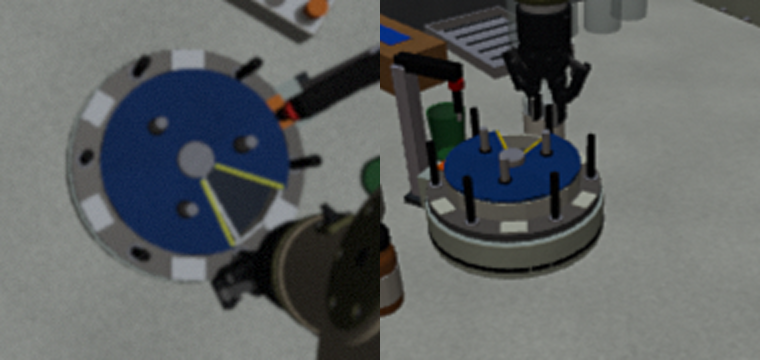

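The white tiles read -0.1° mod 60, so orange is at -60.1°, under the nozzle, and holding with the finger off the peg. The opening is at about 230°, so the cover needs +70°. I'll use the cover peg at 50°, far from the nozzle, and carry it to 120°.

>>> apply_moves([
  [[3,0,0,2,0,0,0],[3,0,0,5,0,0,0],[3,1.6,4.5,0,0,0,0.1],[3,2,4,0,0,0,0.1],[3,5,0.7,0,0,0,0.1]],
])

```text
t: 7.7
ee_pos: [554.0, -70.3, 197.7]
tool_rot: [0.001, -0.37, 0.929, 0.001]
wrist_force: [0.1, -0.6, 1.2]
gripper_width: 29.8
grasp_force: 0.0
```

```bash
python3 -c "
from h import *
fit();o=sensors.observe();print(o['q'],o['t'],o['ee_pos']);s=grab_frame('scene');cv2.imwrite('pics/h1.png',cv2.resize(s[100:250,230:390],None,fx=3.5,fy=3.5,interpolation=2))"
```

```text
tiles mod60 -0.4 yellow []
[-0.31279218  0.2947916   0.4684976   1.63639032 -0.1398622   1.242496
  2.52102527] 7.75 [559.50959336 -69.31036088 195.92844951]
```

View pics/h1.png

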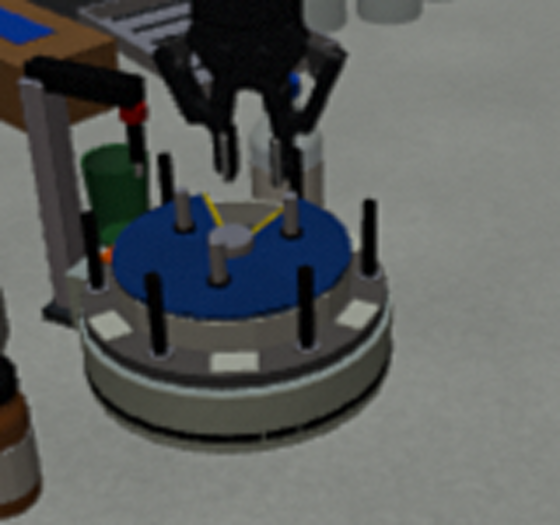

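The last joint is near its limit (2.52 of 3.01), so I'll make a half turn back while up high over the peg. The fingers grip the same way either way round.

>>> apply_moves([
  [[3,1.2,0,0,0,0,-0.186],[3,1.2,0,0,0,0,-0.186],[3,1.1,0,0,0,0,-0.186],[3,0,0,0,0,0,-0.186],[3,0,0,0,0,0,-0.186]],
])

```text
t: 8.43
ee_pos: [588.6, -74.5, 197.1]
tool_rot: [-0.0, 0.093, 0.996, -0.0]
wrist_force: [-0.0, -0.3, 0.2]
gripper_width: 29.8
grasp_force: 0.0
```

>>> apply_moves([
  [[3,0,0,0,0,0,-0.186],[3,0,0,0,0,0,-0.186],[3,0,0,0,0,0,-0.186],[3,0,0,0,0,0,-0.186],[3,0,0,0,0,0,-0.186]],
])

```text
t: 9.05
ee_pos: [588.5, -74.4, 197.3]
tool_rot: [-0.0, 0.529, 0.848, -0.0]
wrist_force: [-0.4, 0.1, -0.5]
gripper_width: 29.8
grasp_force: 0.0
```

>>> apply_moves([
  [[3,0,0,0,0,0,-0.186],[3,0,0,0,0,0,-0.186],[3,0,0,0,0,0,-0.186],[3,0,0,0,0,0,-0.186],[3,0,0,0,0,0,-0.186]],
])

```text
t: 9.68
ee_pos: [588.5, -74.3, 197.3]
tool_rot: [-0.0, 0.854, 0.521, 0.0]
wrist_force: [-0.3, 0.0, -0.0]
gripper_width: 29.9
grasp_force: 0.0
```

>>> apply_moves([
  [[3,0,0,0,0,0,-0.186],[3,0,0,-1,0,0,0],[3,0,0,-1,0,0,0],[3,0,0,0,0,0,0]],
])

```text
t: 10.18
ee_pos: [588.1, -73.9, 176.0]
tool_rot: [-0.001, 0.896, 0.444, -0.001]
wrist_force: [-0.5, 0.3, -0.0]
gripper_width: 30.0
grasp_force: 0.0
```

```bash
python3 -c "
from h import *
fit();o=sensors.observe();print(o['q'],o['t'],o['ee_pos'],o['tool_rot'])
f=grab_frame('top');s=grab_frame('scene')
a=cv2.resize(f[160:310,330:490],None,fx=2.4,fy=2.4,interpolation=2);b=cv2.resize(s[100:250,230:390],None,fx=2.4,fy=2.4,interpolation=2)
cv2.imwrite('pics/i1.png',np.hstack([a,b]))
p=[595,-71];print(proj('scene',[*p,142]),proj('scene',[563+50*np.cos(.803),-109+50*np.sin(.803),142]))"
```

```text
tiles mod60 -1.9 yellow []
[-0.6636816   0.52966982  1.03319774  1.59471784 -0.46876681  1.28892149
 -0.20933073] 10.225 [588.39498853 -74.08243306 176.65654614] [-4.04778842e-04  8.96412049e-01  4.43221253e-01 -4.41444397e-04]
[292.41451233 167.75818725] [291.09755564 167.74281022]
```

View pics/i1.png

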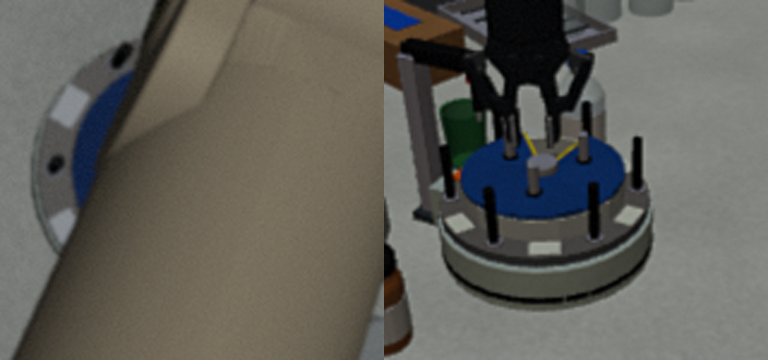

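The cover peg's top is at scene px about (292,168), which matches the prediction for (595,-71), so I'll straddle it.

>>> apply_moves([
  [[3,0.7,0.3,0,0,0,0],[3,0,0,-1.6,0,0,0],[3,0,0,-1.6,0,0,0],[3,0,0,-1.5,0,0,0],[3,0,0,0,0,0,0]],
])

```text
t: 10.95
ee_pos: [594.7, -70.9, 128.4]
tool_rot: [-0.001, 0.897, 0.442, -0.001]
wrist_force: [-0.4, 0.7, -0.1]
gripper_width: 30.0
grasp_force: 0.0
```

```bash
python3 -c "
from h import *
o=sensors.observe();print(o['q'],o['t'],o['ee_pos'],ang(o['ee_pos']),o['wrist_force'])
s=grab_frame('scene');cv2.imwrite('pics/j1.png',cv2.resize(s[100:250,230:390],None,fx=3.5,fy=3.5,interpolation=2))"
```

```text
[-0.63590757  0.5885555   0.99174851  1.63179111 -0.51850271  1.21182775
 -0.1860795 ] 10.95 [594.70164754 -70.90224429 128.41266396] 50.2357092532322 [-0.44922808  0.65485563 -0.0935582 ]
```

View pics/j1.png

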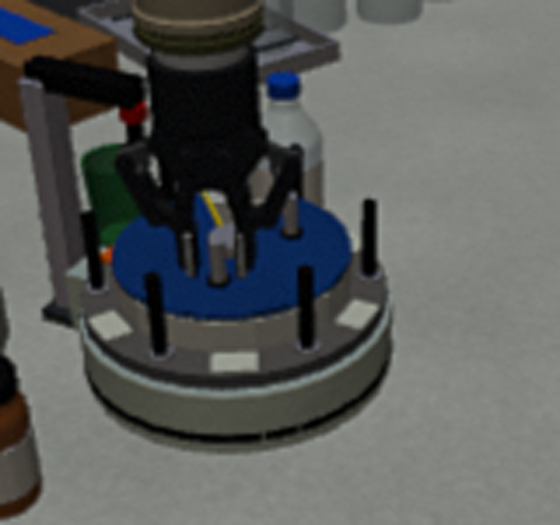

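The fingers straddle the cover peg (crop about (217,255)). I'll narrow the gap and carry the peg round.

>>> apply_moves([
  [[1.8,0,0,0,0,0,0],[1.8,0,0,0,0,0,0],[1.8,-0.49,0.36,0,0,0,0.122],[1.8,-0.53,0.3,0,0,0,0.122],[1.8,-0.56,0.24,0,0,0,0.122]],
])

```text
t: 11.62
ee_pos: [580.4, -62.0, 130.8]
tool_rot: [0.0, 0.8, 0.6, 0.001]
wrist_force: [2.0, -0.2, -1.2]
gripper_width: 18.3
grasp_force: 0.8
```

>>> apply_moves([
  [[1.8,-0.59,0.16,0,0,0,0.122],[1.8,-0.6,0.09,0,0,0,0.122],[1.8,-0.61,0.02,0,0,0,0.122],[1.8,-0.61,-0.06,0,0,0,0.122],[1.8,-0.6,-0.14,0,0,0,0.122]],
])

```text
t: 12.25
ee_pos: [550.5, -60.6, 130.9]
tool_rot: [0.0, 0.583, 0.813, 0.001]
wrist_force: [1.9, 2.4, 0.6]
gripper_width: 17.9
grasp_force: 1.1
```

```bash
python3 -c "
from h import *
fit();o=sensors.observe();print(o['q'],o['t'],o['ee_pos'],ang(o['ee_pos']),np.hypot(*(o['ee_pos'][:2]-C)),o['wrist_force'])"
```

```text
tiles mod60 -0.7 yellow []
[-0.5899905   0.39932379  0.81267937  1.75513426 -0.31945025  1.12360817
  0.65544787] 12.3 [549.71594776 -61.30820075 130.91235901] 105.56462276661276 49.5073101621365 [ 1.17762762  0.90285259 -0.25532353]
```

>>> apply_moves([
  [[1.8,-0.57,-0.2,0,0,0,0.122],[1.8,-0.55,-0.27,0,0,0,0.122],[1.8,-0.27,-0.16,0,0,0,0.06],[1.8,0,0,0,0,0,0],[1.8,0,0,0,0,0,0]],
])

```text
t: 12.92
ee_pos: [536.2, -67.9, 130.5]
tool_rot: [0.0, 0.456, 0.89, -0.0]
wrist_force: [-0.3, -0.3, 1.2]
gripper_width: 18.3
grasp_force: 0.1
```

>>> apply_moves([
  [[3,0,0,0,0,0,0],[3,0,0,0,0,0,0],[3,0,0,3,0,0,0],[3,0,0,4,0,0,0],[3,-0.5,3,2,0,0,0]],
])

```text
t: 13.55
ee_pos: [531.7, -40.3, 222.5]
tool_rot: [0.002, 0.457, 0.889, 0.0]
wrist_force: [1.1, 0.7, 0.6]
gripper_width: 30.0
grasp_force: 0.0
```

>>> apply_moves([
  [[3,-1,6,0,0,0,0],[3,-1,6,0,0,0,0],[3,-1,6,0,0,0,0],[3,-1,6,0,0,0,0],[3,0,0,0,0,0,0]],
])

```text
t: 14.18
ee_pos: [489.0, 208.6, 219.6]
tool_rot: [-0.001, 0.451, 0.893, 0.0]
wrist_force: [-0.6, -0.2, -0.9]
gripper_width: 30.2
grasp_force: 0.0
```

```bash
python3 -c "
from h import *
fit();tiles();o=sensors.observe();print(o['t'],o['ee_pos'],o['wrist_force'])
f=grab_frame('top');g=cv2.imread('pics/top0.png')
# steel peg candidates: gray blobs on blue disc
hsv=cv2.cvtColor(f,cv2.COLOR_BGR2HSV)
m=cv2.inRange(hsv,(0,0,85),(180,90,255));n,l,st,ce=cv2.connectedComponentsWithStats(m)
for i in range(1,n):
    p=ray('top',*ce[i],142)[:2]
    if 25<np.hypot(*(p-C))<68 and st[i,4]>6: print('peg',st[i,4],ang(p)%360,np.hypot(*(p-C)))
# bystander displacement check
for a,b,c,d in((85,150,360,405),(115,172,415,485),(215,255,487,540),(285,330,465,520)): print(cv2.absdiff(f,g)[a:b,c:d].mean())
"
```

```text
tiles mod60 -0.3 yellow [270 320 325]
orange n 118 mid -64.93511783125084 mean -60.49882221690568
14.275 [490.82716735 202.59664831 220.05964725] [ 0.59890776 -0.89946996 -0.29766297]
peg 27 357.5807373744189 49.9053745795343
peg 24 117.38555154325599 49.81589980215563
peg 27 237.6175142346298 49.822747688408796
12.561595441595442
14.206766917293233
10.584591194968553
13.566329966329967
```

```bash
python3 -c "
from h import *
f=grab_frame('top');g=cv2.imread('pics/top0.png')
for q in(g,f):
    hsv=cv2.cvtColor(q,cv2.COLOR_BGR2HSV);m=cv2.inRange(hsv,(22,90,50),(35,255,255));y=[]
    for v,u in np.argwhere(m):
        p=ray('top',u,v,106)[:2]
        if 30<np.hypot(*(p-C))<92: y.append(ang(p)%360)
    y=np.array(y);mid=(y.min()+y.max())/2;a=np.median(y[y<mid]);b=np.median(y[y>mid]);print('yellow',a,b,(a+b)/2)
# nozzle/arm angle: dark beam pixels
print('bg diff',cv2.absdiff(f,g)[320:390,200:400].mean(),f[320:390,200:400].mean()-g[320:390,200:400].mean())
G=cv2.cvtColor(g,6).astype(np.float32);F=cv2.cvtColor(f,6).astype(np.float32)
for nm,(a,b,c,d) in dict(jar=(85,155,355,410),rack=(112,172,410,487),beaker=(212,260,483,545),bottle=(280,335,460,520),beam=(165,200,465,520)).items(): print(nm,cv2.phaseCorrelate(G[a:b,c:d].copy(),F[a:b,c:d].copy()))
m=cv2.inRange(cv2.cvtColor(f,40),(0,0,0),(180,255,45));m[:165]=0;m[215:]=0;m[:,:468]=0;m[:,516:]=0
P=np.array([ray('top',u,v,233)[:2] for v,u in np.argwhere(m)]);c=P.mean(0);print('beam',len(P),c,ang(c),np.hypot(*(c-C)),np.degrees(np.arctan2(*np.linalg.svd(P-c,full_matrices=False)[2][0][::-1])))
"
```

```text
yellow 124.9442762455013 174.69692654190496 149.82060139370313
yellow 272.47908109698085 322.59817186144915 297.538626479215
bg diff 17.342095238095236 13.275952380952376
jar ((-0.04953787393895581, -0.0011430185833916084), 0.9480339209238688)
rack ((-0.10222995588675587, -0.01746358087034139), 1.0037998245159785)
beaker ((-0.12720105733085774, -0.013765255063599824), 1.0152947815756004)
bottle ((-0.03574623841049274, -0.02135335958232787), 0.9908252088228862)
beam ((-0.06578279745289706, -0.028087459911127155), 1.0136394132066655)
beam 663 [ 627.01806606 -218.82279961] -59.761173484546504 127.11947174227227 118.94253256683687
```

The nozzle is at -59.8°, orange at -60.3° and the opening at -62.5°, all within tolerance. The bystanders haven't moved and the robot is clear, so I'm handing in.

```bash
python3 -c "
from h import *
print(ticket.close_job())"
```

```text
the job is handed in; nothing more can be done
None
```

The job is handed in: the orange compartment rests about 0.5° from under the nozzle and the cover opening about 2° from its centre line, both within tolerance; the bystanders and delivery arm look unmoved in the last picture, and no verdict came back.

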